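Lock the cutlery bin in the shaker and hold it running

TASK

Lay the steel retaining bar across the cutlery shaker, set down (not dropped) fully into the slots of both cheeks with its handle up and its ends sticking out about evenly, and let go of it. Only then press the black palm plunger on the yellow control box half way down with the gripper's fingers, so that the green ring is going into the collar, never right to the bottom, and keep it there: you finish while still holding it half pressed. Leave the cutlery bin, the jar, the can and the squeeze bottle where they are.

Things in the scene. Friction and masses are not known exactly. Their poses are not given: they have to be found in the camera images.
- bar: Loose bar, 0.3 to 0.5 kg: dark steel, 24 (x) by 280 (y) by 16 mm (z), blue end marks; in its middle an upright blue handle block 16 (x) by 70 (y) mm, top 63 mm above the bar's underside. Origin: centre of the underside, z up. Starts lying on the counter between robot and shaker, handle up. Its two ends are alike.
- bar_grip (a point): Point inside the blue handle to put between the finger pads, 44 mm above the bar's underside (19 mm below the handle's top); axes as the bar's: the fingers close along x, across the 16 mm.
- shaker: Fixed shaker: grey base 170 (x) by 270 (y) by 35 mm, two aluminium cheeks at y = -115 and +115 mm (15 mm thick, 80 mm along x), each with an open-topped slot 31 mm wide in x about x = 0, floor 100 mm above the counter, straight to 118 mm, then blue lead-ins widening to 56 mm at the top, 132 mm up. Origin: underside centre. A seated bar lies along its y, origin at (0, 0, 100 mm).
- seat (a point): Point midway between the two slot floors of the shaker, 100 mm above the counter: where the origin of the seated bar belongs. Axes as the shaker's.
- bin: Loose grey cutlery bin with knives and forks, 120 by 190 by 58 mm, standing in the shaker on its base 35 mm above the counter, so its rim is 93 mm up, below the bar's place. Origin: centre of its underside. To be left where it is.
- control_box: Fixed yellow box, 110 by 110 by 50 mm, with a dark collar on its top (radius 26 mm, its upper face 56 mm above the counter) from which the plunger stands up. It is at the left or the right of the shaker. Origin: centre of the underside on the counter. Plunger axis: vertical through the origin.
- plunger (a joint): Travel of the spring-loaded palm plunger in m: 0 released (up), 0.024 at the bottom, half way 0.012. It goes straight down. Net push needed: about 3.5 N to start, 7.5 N half way, 11.5 N at the bottom (0.35 N per mm). It springs back when let go.
- plunger_top (a point): Centre of the top of the black plunger cap (58 mm across, 14 mm thick, flat top 52 mm across); 100 mm above the counter when released, 88 mm half way. From the collar up the stem is 8 mm white, 8 mm green, then red: from 8 to 16 mm of travel the green ring is going into the collar.
- jar: Loose jar with blue cap, 72 mm across, 110 mm tall, to be left alone. Origin: centre of the underside.
- can: Loose black and yellow drinks can, 66 mm across, 115 mm tall, to be left alone. Origin: centre of the underside.
- squeeze: Loose yellow squeeze bottle with red spout, 54 mm across, 145 mm tall, to be left alone. Origin: centre of the underside.
Mind the look-alikes: they are no part of the job. Several things have the shape of the control_box; the one meant has the colours described above.

How it is judged:
By the outcome, as a careful person would: the job done as asked, in the order asked, and still so for the second after the job is handed in, while the arm keeps its last pose, push and grip.
It also fails if it takes over 51 s, if anything falls off the work surface, if the arm or the gripper's body presses on something with over 40 N, if the wrist force passes 120 N, or if a joint passes its speed limit or range.

ROBOT

A 6-joint arm with a two-finger parallel gripper is mounted at the origin on the work surface. World frame = base frame: x ahead of the robot, y to its left, z up, the work surface at z = 0. Lengths are in mm, angles in rad, forces in N, time in s.
With the tool pointing down it reaches from about 350 to 875 mm from the base axis. Payload 4.2 kg.
Tool frame: the origin (TCP) lies midway between the tips of the shut fingers; the grasp point (between the pads) lies 19 mm behind it (arm.tcp_to_grasp is the distance from the TCP to the grasp point, in mm); z points along the fingers, y is the line along which they close (so a half turn about z gives the same grasp; the last joint's range is limited). The gripper opens to 85 mm and grips with 20 to 120 N. Pads are 22 mm wide; open, the fingers measure 114 mm over their backs; the gripper's body (76 mm by 85 mm) begins 54 mm behind the grasp point. The pads swing forward as they close: fully open they stand 13 mm farther back than shut.
Start: joints at [-1.02, 0.385, 0.008, 0, -1.194, -0.259], TCP at [179.814, -598.553, 231.312] pointing down, gripper open.
Joint ranges: [-3.14, 3.14], [-1.21, 2.06], [-1.07, 1.41], [-3.16, 2.05], [-2.99, -0.16], [-3.1, 3.1]. Speed limits (rad/s): [2.79, 2.79, 3.14, 3.14, 3.14, 3.14].

INTERFACE

Orientations are given as a unit quaternion [x, y, z, w].
In Python, from bench import arm, get_image gives the robot as it stands.
- The arm moves only by the tool drive_tool, never from a script. Its argument "deltas" is a list of rows, each a list of 2 entries, a list of its own where there are three numbers: the shift along the tool's x, y, z in cm, then the turn, a rotation vector about the tool's x, y, z in degrees. In form: [[[x, y, z], [ax, ay, az]], ...]. A call has 1 to 12 rows; each row shifts and turns the commanded pose from where the row before left it, along the tool's axes as they then stand; what a row does not reach is not made up. A row lasts 1/10 s, in which the tool goes at most 50 mm and 8.59 degrees, less where a joint would pass 70% of its speed; a pose out of reach is approached as far as the arm can. A call with a gripper value outside its range is refused whole. "claw" is the finger opening in cm, from 0 to 8.54, set as the call begins (left out, the last holds). The fingers move at their own pace and stop on an object; the grip force is fixed at half the most. Time passes only in rows, so rows that do not move let the fingers close. It gives the time, the measured TCP pose, the force, the opening and the grip force at its end, in the units of the state.
- arm.read_state(): the state, without advancing time (a new reading comes with each control period).
- get_image(name): name is "scene" or "top"; returns a dict with "img" (480x640x3 uint8, red, green, blue), "fx", "fy", "cx", "cy" (pixels), "eye" and "orientation" of the camera in the world. Camera axes: x right, y down, z forward; pixel columns grow to the right and rows downward; lengths in mm; the calibration is good to about 2 mm. A picture is of the moment at which its call begins. There is no depth.
- arm.job_done(): hands the job in; it is judged then, once.
The state is a dict: "clock": time; "joints": joint angles; "joint_vel": joint speeds; "joint_efforts": joint torques, N m; "position": TCP position; "ee_rot": TCP orientation; "contact_force": force on the tool from outside, world axes, zero at the start; "wrist_torque": the same for the moment, N m; "gripper_width": finger opening in mm; "grasp_force": force on a finger pad.
Only numpy, scipy, OpenCV 4.12 (cv2) and the standard library are available. Lean on these libraries where they do the work, as an engineer would, in place of code of your own. Each camera call takes 0.05 s, during which the arm holds its last target. There are 200 camera calls.

## Working session

There is one attempt and no reset: what is moved stays moved. The work goes in short steps, Python scripts to look and compute and a tool call to move; the robot and the scene stay as the last step left them, time stands still between calls to the robot, and variables do not carry over. Pictures are saved under pics/ and viewed, at most 10 in all, crops included, and the job is handed in when it is done.

Besides the shell and the picture viewer there is one more tool, called in YAML: its name, and indented under it one key for each argument. drive_tool: Moves the arm, as the interface text tells. Its arguments: {"type":"object","properties":{"deltas":{"type":"array"},"claw":{"type":"number"}},"required":["deltas"]}

```bash
mkdir -p pics; python3 - <<'E'
from bench import arm,get_image
import cv2,pickle
d={}
for n in("scene","top"):
    g=get_image(n);d[n]=g;cv2.imwrite(f"pics/{n}0.png",g["img"][:,:,::-1]);print(n,g["fx"],g["cx"],g["cy"],g["eye"],g["orientation"])
pickle.dump(d,open("d0.pkl","wb"))
s=arm.read_state();print(s)
E
```

```text
scene 467.44906347784666 321.68976733253584 242.31631127430688 [1453.87170462  445.87944471  682.23905789] [ 0.478888    0.73162215 -0.40017737 -0.27432349]
top 521.4882116751965 320.90514702344376 240.85539898141877 [ 336.2976039    48.56514904 1236.27154385] [ 0.70805403 -0.69937268  0.06535918 -0.07256389]
{'clock': 0.1, 'joints': array([-1.02039497e+00,  3.85446413e-01,  6.77038757e-03, -4.84311910e-04,
       -1.19400986e+00, -2.58592115e-01]), 'joint_vel': array([ 0.00110989, -0.00134255,  0.00233604,  0.00033701,  0.00023908,
        0.00065401]), 'joint_efforts': array([-1.01490747e-03, -3.93318057e+01,  1.88929957e+01,  4.19794679e+00,
       -2.52648766e-03,  5.82777389e-06]), 'position': array([ 179.67426858, -598.06381138,  230.34682415]), 'ee_rot': array([-1.45299070e-01,  9.89387304e-01,  9.57117822e-04, -1.64902261e-04]), 'contact_force': array([-0.10574734, -0.87897899,  0.26026609]), 'wrist_torque': array([ 0.03549437,  0.01785806, -0.02467481]), 'grasp_force': 0.0, 'gripper_width': 85.05239137909338}
```

View pics/scene0.png

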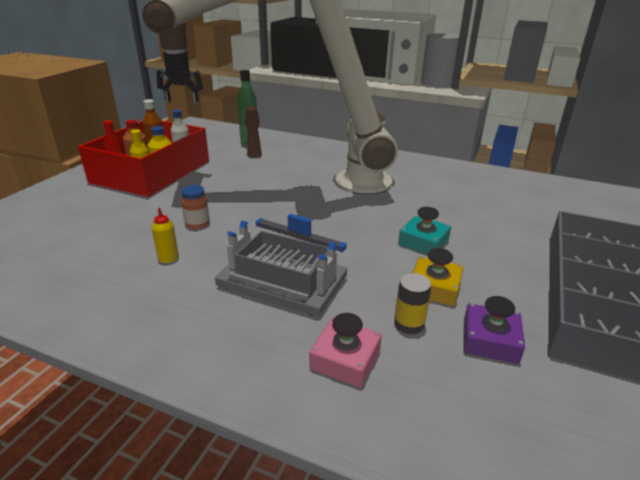

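View pics/top0.png

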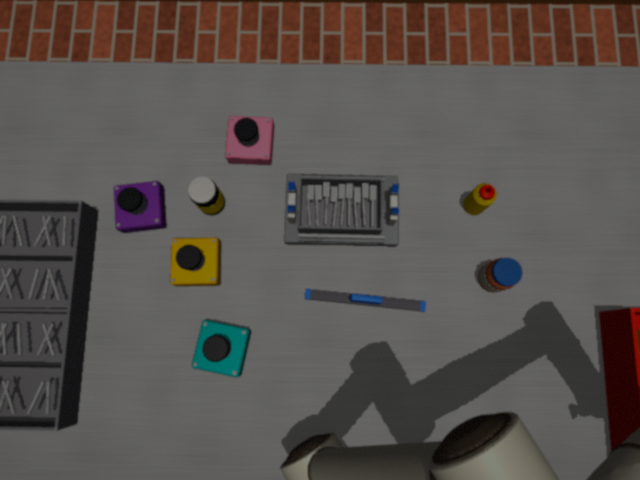

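The top view shows the bar at about (365,300), the shaker at (342,210), the yellow box at (195,262) with its cap at (190,258), and the can at (207,197). The scene view agrees.

```bash
cat >h.py <<'E'
import numpy as np,cv2
from scipy.spatial.transform import Rotation as R
def ray(g,u,v,z):
    d=R.from_quat(g["orientation"]).apply([(u-g["cx"])/g["fx"],(v-g["cy"])/g["fy"],1]);e=np.array(g["eye"]);return e+d*(z-e[2])/d[2]
def blobs(g,lo,hi,mn=8,roi=None):
    h=cv2.cvtColor(g["img"],cv2.COLOR_RGB2HSV);m=cv2.inRange(h,np.array(lo),np.array(hi))
    if roi: k=np.zeros_like(m);k[roi[1]:roi[3],roi[0]:roi[2]]=1;m*=k
    n,l,s,c=cv2.connectedComponentsWithStats(m)
    return [(np.round(c[i],1),s[i],l==i) for i in range(1,n) if s[i][4]>=mn]
E
python3 - <<'E'
import pickle,numpy as np,cv2
from h import *
d=pickle.load(open("d0.pkl","rb"));t=d["top"];s=d["scene"]
for nm,g,roi in(("top",t,(270,160,440,320)),("scene",s,(215,205,360,300))):
  for c,st,m in blobs(g,(100,110,50),(125,255,255),5,roi):
    print(nm,c,st,[np.round(ray(g,*c,z)[:2],1).tolist() for z in(16,63,125,132)])
for nm,g,roi in(("top",t,(160,220,230,300)),("scene",s,(400,240,470,310))):
  for c,st,m in blobs(g,(18,130,60),(30,255,255),30,roi):
    r=cv2.minAreaRect(np.argwhere(m)[:,::-1].astype(np.float32));print(nm,'box',c,st,r,[ray(g,*p,50)[:2].round(1).tolist() for p in cv2.boxPoints(r)])
# plunger cap
for c,st,m in blobs(t,(0,0,0),(180,255,45),50,(170,235,215,280)):
    (x,y),r=cv2.minEnclosingCircle(np.argwhere(m)[:,::-1].astype(np.float32));print('cap',c,st,x,y,r,ray(t,x,y,97).round(1))
for c,st,m in blobs(s,(0,0,0),(180,255,45),50,(420,240,460,275)): print('cap scene',c,st,ray(s,*c,95).round(1))
# shaker base outline
for g in (t,): cv2.imwrite("pics/crop1.png",cv2.resize(g["img"][165:315,270:440,::-1],None,fx=4,fy=4,interpolation=cv2.INTER_CUBIC))
cv2.imwrite("pics/crop2.png",cv2.resize(s["img"][200:320,210:360,::-1],None,fx=5,fy=5,interpolation=cv2.INTER_CUBIC))
print('can',ray(t,203,190,115),ray(s,414,285,115), 'squeeze',ray(t,487,191,145),'jar',ray(t,507,271,110))
E
```

```text
top [291.  185.7] [288 182   7   9  55] [[713.9, 137.4], [699.4, 134.0], [680.2, 129.4], [678.0, 128.9]]
top [394.5 188.1] [391 184   8   9  61] [[710.5, -114.5], [696.1, -108.2], [677.1, -99.9], [674.9, -99.0]]
top [290.6 208.5] [287 206   8   6  43] [[656.6, 137.0], [644.2, 133.5], [628.0, 129.1], [626.1, 128.5]]
top [394.6 210.5] [391 208   8   6  41] [[654.3, -114.0], [642.1, -107.7], [625.9, -99.4], [624.1, -98.5]]
top [307.5 293.7] [305 289   6  10  55] [[451.3, 92.4], [446.9, 90.7], [441.1, 88.4], [440.4, 88.2]]
top [366.1 298.6] [350 294  33  10 250] [[441.6, -44.6], [437.6, -41.0], [432.2, -36.2], [431.6, -35.7]]
top [422.4 305.7] [420 301   6  11  58] [[426.8, -175.2], [423.3, -166.6], [418.7, -155.3], [418.2, -154.0]]
scene [298.8 223.9] [288 214  23  22 372] [[401.5, -59.3], [475.8, -23.6], [573.7, 23.4], [584.8, 28.7]]
scene [258.3 221.1] [256 218   6   8  24] [[435.9, -172.4], [507.7, -128.8], [602.4, -71.2], [613.1, -64.7]]
scene [243.  224.1] [240 221   7   7  40] [[469.4, -203.2], [538.9, -157.4], [630.5, -97.0], [640.8, -90.2]]
scene [231.2 233.6] [228 232   8   4  
[... 358 characters left out ...]
0.2, 128.5], [689.9, 132.5]]
top box [195.8 262.4] [ 170  237   49   49 1673] ((194.0, 261.0), (48.0, 48.0), 90.0) [[576.1, 413.8], [577.4, 301.8], [465.5, 296.0], [464.1, 406.0]]
scene box [437.6 284.6] [ 400  257   63   53 1339] ((430.65386962890625, 286.73077392578125), (54.91251754760742, 55.696983337402344), 11.309932708740234) [[690.8, 308.3], [476.5, 278.3], [468.7, 407.9], [678.6, 417.7]]
cap [189.9 257.6] [177 246  27  24 512] 189.9166717529297 257.9583435058594 13.509668350219727 [519.7 351.7  97. ]
can [671.20042074 327.13698874 115.        ] [684.56956959 332.16888121 115.        ] squeeze [ 666.47795731 -297.45733755  145.        ] jar [ 497.05352641 -343.0839175   110.        ]
```

View pics/crop1.png

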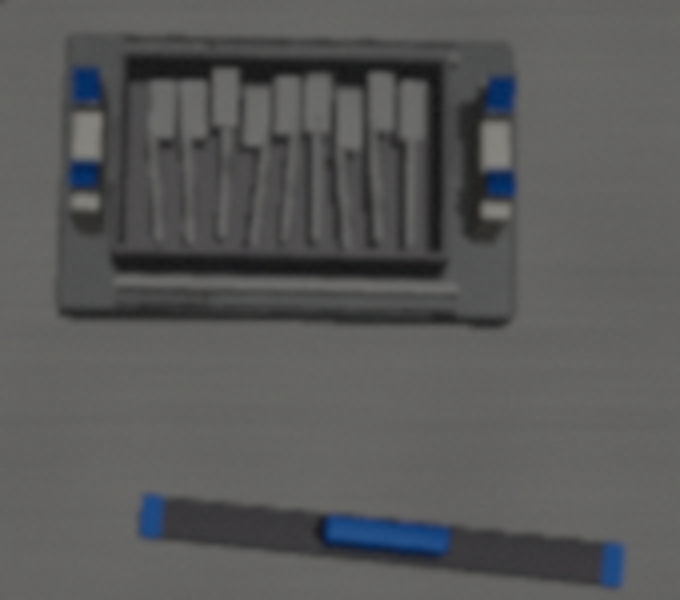

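View pics/crop2.png

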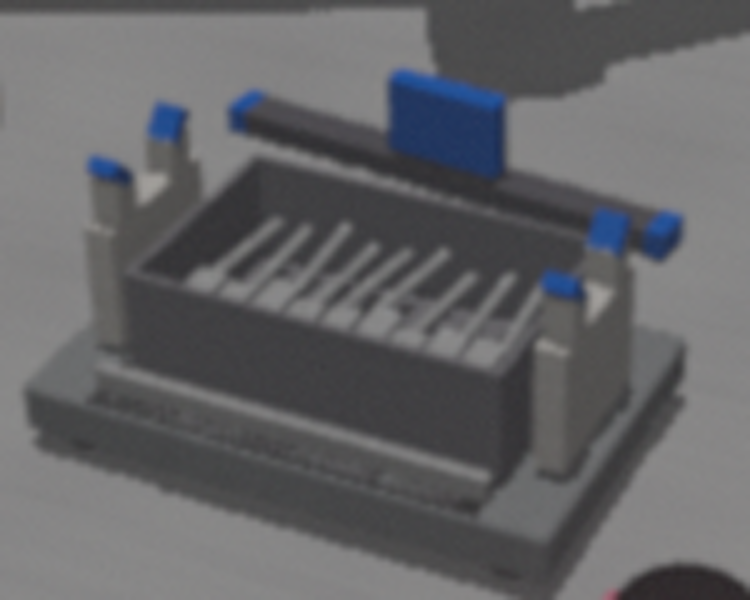

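```bash
python3 - <<'E'
import pickle
from h import *
d=pickle.load(open("d0.pkl","rb"));t=d["top"]; s=d["scene"]
# subpixel edges of lead-ins along columns: blueness profile
im=t["img"].astype(float)
for col in((289,293),(393,397)):
    p=im[176:220,col[0]:col[1],2].mean(1)-im[176:220,col[0]:col[1],0].mean(1)
    th=p.max()/2;e=[176+i+(th-p[i])/(p[i+1]-p[i]) for i in range(len(p)-1) if (p[i]-th)*(p[i+1]-th)<0]
    u=(col[0]+col[1]-1)/2;print(np.round(e,2),[ray(t,u,v,z)[:2].round(1).tolist() for v,z in zip(e,(132,118,118,132))])
for p in((287,173.75),(398,175.5)):print('far35',ray(t,*p,35).round(1))
for p in((284.5,243.3),(398.5,245.5)):print('near0',ray(t,*p,0).round(1))
# scene: base top corners z35 (crop2 /5 + (210,200))
for p in((545,545),(28,388),(685,345)):print('scene35',ray(s,210+p[0]/5,200+p[1]/5,35).round(1))
h=[(392,72),(505,97)]
for p in h:print('handle',ray(s,210+p[0]/5,200+p[1]/5,63).round(1))
from bench import arm
st=arm.read_state();r=R.from_quat(st["ee_rot"]);print(r.as_matrix().round(3))
E
```

```text
[181.78 189.63 205.43 211.08] [[687.0, 130.3], [673.2, 130.9], [636.8, 130.0], [620.3, 128.6]]
[184.16 192.04 207.82 213.31] [[683.9, -99.1], [670.1, -100.8], [633.8, -100.2], [617.8, -98.2]]
far35 [737.9 146.4  35. ]
far35 [ 736.3 -120.8   35. ]
near0 [573.8 150.7   0. ]
near0 [ 571.6 -124.2    0. ]
scene35 [743.5 150.7  35. ]
scene35 [ 739.1 -112.1   35. ]
scene35 [580.2 153.6  35. ]
handle [440.1 -72.3  63. ]
handle [439.6  -4.2  63. ]
[[-0.958 -0.288 -0.001]
 [-0.288  0.958  0.002]
 [ 0.     0.002 -1.   ]]
```

drive_tool:
  deltas:
    - [[-0.8, 0.9, 0], [0, 0, 0]]
    - [[-1.7, 1.92, 0.2], [0, 0, 0]]
    - [[-1.7, 1.92, 0.3], [0, 0, 0]]
    - [[-1.7, 1.92, 0.3], [0, 0, 0]]
    - [[-1.7, 1.92, 0.3], [0, 0, 0]]
    - [[-1.7, 1.92, 0.3], [0, 0, 0]]
    - [[-1.7, 1.92, 0.3], [0, 0, 0]]
    - [[-1.7, 1.92, 0.3], [0, 0, 0]]
    - [[-1.7, 1.92, 0.3], [0, 0, 0]]
    - [[-1.7, 1.92, 0.3], [0, 0, 0]]
    - [[-1.7, 1.92, 0.3], [0, 0, 0]]
    - [[-1.7, 1.92, 0.3], [0, 0, 0]]

```text
clock: 1.3
position: [303.2, -329.8, 199.1]
ee_rot: [-0.145, 0.989, 0.0, 0.0]
contact_force: [0.9, 0.3, -0.2]
gripper_width: 85.2
grasp_force: 0.0
```

drive_tool:
  deltas:
    - [[-1.7, 1.92, 0.3], [0, 0, 0]]
    - [[-1.7, 1.92, 0.3], [0, 0, 0]]
    - [[-1.7, 1.92, 0.3], [0, 0, 0]]
    - [[-1.7, 1.92, 0.3], [0, 0, 0]]
    - [[-1.7, 1.92, 0.3], [0, 0, 0]]
    - [[-1.7, 1.92, 0.3], [0, 0, 0]]
    - [[-1.7, 1.92, 0.3], [0, 0, 0]]
    - [[-1.7, 1.92, 0.3], [0, 0, 0]]
    - [[-1.7, 1.92, 0.3], [0, 0, 0]]
    - [[-1.7, 1.92, 0.3], [0, 0, 0]]
    - [[-1.7, 1.92, 0.3], [0, 0, 0]]
    - [[-1.7, 1.92, 0.3], [0, 0, 0]]

```text
clock: 2.5
position: [431.9, -50.8, 163.2]
ee_rot: [-0.146, 0.989, 0.0, -0.0]
contact_force: [1.0, -1.8, -0.3]
gripper_width: 85.4
grasp_force: 0.0
```

drive_tool:
  deltas:
    - [[0, 0, 0], [0, 0, -4]]
    - [[0, 0, 0], [0, 0, -7]]
    - [[0, 0, 0], [0, 0, -7]]
    - [[0, 0, 0], [0, 0, -7]]
    - [[0, 0, 0], [0, 0, -7]]
    - [[0, 0, 0], [0, 0, -7]]
    - [[0, 0, 0], [0, 0, -7]]
    - [[0, 0, 0], [0, 0, -7]]
    - [[0, 0, 0], [0, 0, -7]]
    - [[0, 0, 0], [0, 0, -5]]
    - [[0, 0, 0], [0, 0, -3]]
    - [[0, 0, 0], [0, 0, 0]]

```text
clock: 3.7
position: [431.6, -51.9, 163.3]
ee_rot: [-0.674, 0.739, 0.0, -0.0]
contact_force: [0.2, 1.3, -0.5]
gripper_width: 84.8
grasp_force: 0.0
```

```bash
cat > go.py <<'E'
import sys
from h import *
from bench import arm
def go(x,y,z,yaw):
    s=arm.read_state();r=R.from_quat(s["ee_rot"]);m=r.as_matrix()
    t=np.array([x,y,z])-s["position"];a=np.degrees(np.arctan2(m[1,1],m[0,1]))
    print("clk",s["clock"],"pos",s["position"].round(1),"tool d cm",(m.T@t/10).round(2),"yaw y",a.round(2),"tool turn z",round(-((yaw-a+90)%180-90),2),"tilt",m[:,2].round(3),"F",s["contact_force"].round(1),"w",round(s["gripper_width"],1),"gf",round(float(s["grasp_force"]),1),"j",s["joints"].round(2))
if len(sys.argv)>4: go(*map(float,sys.argv[1:]))
E
python3 go.py 438.5 -40 25 -5.2
```

```text
clk 3.7 pos [431.6 -51.9 163.3] tool d cm [-1.25 -0.58 13.83] yaw y 174.73 tool turn z -0.07 tilt [-0.  0. -1.] F [ 0.2  1.3 -0.5] w 84.8 gf 0.0 j [ 0.26  0.13 -0.54 -0.   -0.91 -0.35]
```

drive_tool:
  deltas:
    - [[-0.4, -0.2, 0.8], [0, 0, 0]]
    - [[-0.45, -0.2, 1.8], [0, 0, 0]]
    - [[-0.4, -0.18, 2], [0, 0, 0]]
    - [[0, 0, 2], [0, 0, 0]]
    - [[0, 0, 2], [0, 0, 0]]
    - [[0, 0, 1.8], [0, 0, 0]]
    - [[0, 0, 1.3], [0, 0, 0]]
    - [[0, 0, 1.0], [0, 0, 0]]
    - [[0, 0, 0.7], [0, 0, 0]]
    - [[0, 0, 0.4], [0, 0, 0]]
    - [[0, 0, 0], [0, 0, 0]]

```text
clock: 4.8
position: [439.1, -40.3, 25.0]
ee_rot: [-0.674, 0.739, 0.0, -0.0]
contact_force: [-0.6, 0.2, 0.6]
gripper_width: 85.3
grasp_force: 0.0
```

drive_tool:
  deltas:
    - [[0, 0, 0], [0, 0, 0]]
    - [[0, 0, 0], [0, 0, 0]]
    - [[0, 0, 0], [0, 0, 0]]
    - [[0, 0, 0], [0, 0, 0]]
    - [[0, 0, 0], [0, 0, 0]]
    - [[0, 0, 0], [0, 0, 0]]
    - [[0, 0, 0], [0, 0, 0]]
    - [[0, 0, 0], [0, 0, 0]]
    - [[0, 0, 0], [0, 0, 0]]
    - [[0, 0, 0], [0, 0, 0]]
  claw: 0.5

```text
clock: 5.8
position: [439.3, -40.3, 25.5]
ee_rot: [-0.674, 0.739, -0.0, 0.0]
contact_force: [-1.5, 1.1, 6.0]
gripper_width: 15.4
grasp_force: 59.4
```

```bash
python3 go.py 438.5 -40 190 -0.7
```

```text
clk 5.8 pos [439.3 -40.3  25.5] tool d cm [ -0.02   0.08 -16.45] yaw y 174.72 tool turn z -4.58 tilt [ 0. -0. -1.] F [-1.5  1.1  6. ] w 15.4 gf 59.4 j [ 0.28  0.36 -0.69  0.   -0.52 -0.37]
```

drive_tool:
  deltas:
    - [[0, 0, -0.5], [0, 0, 0]]
    - [[0, 0, -1], [0, 0, 0]]
    - [[0, 0, -1.8], [0, 0, 0]]
    - [[0, 0, -2], [0, 0, -1]]
    - [[0, 0, -2], [0, 0, -1.2]]
    - [[0, 0, -2], [0, 0, -1.2]]
    - [[0, 0, -2], [0, 0, -1.1]]
    - [[0, 0, -2], [0, 0, 0]]
    - [[0, 0, -1.7], [0, 0, 0]]
    - [[0, 0, -1], [0, 0, 0]]
    - [[0, 0, -0.4], [0, 0, 0]]
    - [[0, 0, 0], [0, 0, 0]]

```text
clock: 7.0
position: [438.9, -40.3, 189.2]
ee_rot: [-0.702, 0.712, 0.0, 0.0]
contact_force: [-0.3, -0.1, -4.5]
gripper_width: 15.1
grasp_force: 58.9
```

```bash
python3 go.py 653 14.6 190 -0.7; python3 - <<'E'
from h import *
from bench import get_image,arm
import pickle
d={}
for n in("scene","top"):
    g=get_image(n);d[n]=g
pickle.dump(d,open("d1.pkl","wb"))
a=d["scene"]["img"][140:320,200:380,::-1];b=d["top"]["img"][160:340,270:450,::-1]
cv2.imwrite("pics/lift.png",cv2.resize(np.hstack([a,b]),None,fx=2.2,fy=2.2,interpolation=cv2.INTER_CUBIC))
z=arm.read_state()["position"][2]-25
for c,st,m in blobs(d["top"],(100,110,50),(125,255,255),5,(270,160,460,400)):
    print(c,st,ray(d["top"],*c,z+16).round(1))
E
```

```text
clk 7.0 pos [438.9 -40.3 189.2] tool d cm [ -5.79 -21.33  -0.08] yaw y 179.2 tool turn z -0.1 tilt [-0.  0. -1.] F [-0.3 -0.1 -4.5] w 15.1 gf 58.9 j [ 0.28  0.11 -0.48 -0.   -0.98 -0.29]
[291.  185.8] [288 182   7   9  56] [663.1 125.5 179.4]
[394.6 188. ] [391 184   8   9  60] [660.6 -92.9 179.4]
[290.5 208.5] [287 206   8   6  42] [613.7 125.3 179.4]
[394.7 210.6] [391 208   8   6  42] [611.5 -92.4 179.4]
[437.5 295. ] [435 289   6  13  74] [ 436.6 -176.3  179.4]
```

View pics/lift.png

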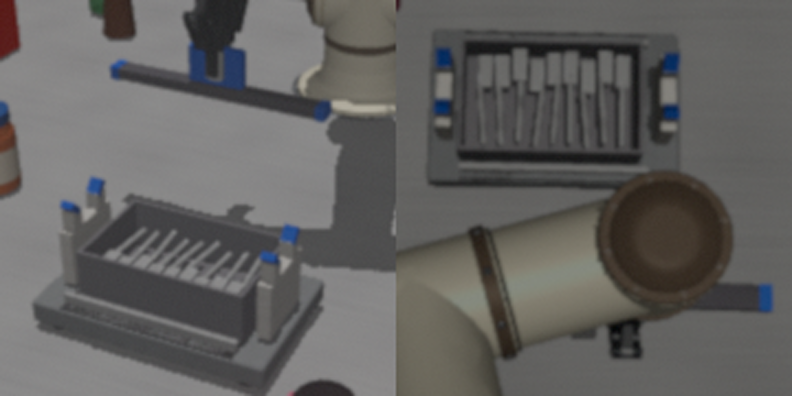

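The bar is held level. Its right end is at about (437,295) in the top image, and the scene image shows both ends.

drive_tool:
  deltas:
    - [[-0.3, -0.8, 0], [0, 0, 0]]
    - [[-0.5, -1.8, 0], [0, 0, 0]]
    - [[-0.6, -2.2, 0], [0, 0, 0]]
    - [[-0.6, -2.2, 0], [0, 0, 0]]
    - [[-0.6, -2.2, 0], [0, 0, 0]]
    - [[-0.6, -2.2, 0], [0, 0, 0]]
    - [[-0.6, -2.2, 0], [0, 0, 0]]
    - [[-0.6, -2.2, 0], [0, 0, 0]]
    - [[-0.6, -2.2, 0], [0, 0, 0]]
    - [[-0.5, -1.8, 0], [0, 0, 0]]
    - [[-0.44, -1.5, 0], [0, 0, 0]]
    - [[0, 0, 0], [0, 0, 0]]

```text
clock: 8.3
position: [654.9, 16.9, 186.9]
ee_rot: [-0.702, 0.712, 0.0, -0.001]
contact_force: [0.9, -0.5, -5.5]
gripper_width: 15.4
grasp_force: 59.1
```

drive_tool:
  deltas:
    - [[0, 0, 0], [0, 0, 0]]
    - [[0, 0, 0], [0, 0, 0]]
    - [[0, 0, 0], [0, 0, 0]]

```text
clock: 8.6
position: [652.5, 16.0, 189.2]
ee_rot: [-0.702, 0.712, 0.0, -0.0]
contact_force: [0.4, -0.6, -4.7]
gripper_width: 15.5
grasp_force: 59.1
```

```bash
python3 go.py 653 16.1 125 -0.7; python3 - <<'E'
from h import *
from bench import get_image,arm
z=arm.read_state()["position"][2]-25
d={}
for n in("scene","top"):
    g=d[n]=get_image(n)
    for c,st,m in blobs(g,(100,110,50),(125,255,255),15,(200,140,470,320)):
        print(n,c,st,ray(g,*c,z+(16 if n=="top" else 8)).round(1),ray(g,*c,125).round(1))
a=d["scene"]["img"][140:320,200:380,::-1];b=d["top"]["img"][130:310,260:440,::-1]
cv2.imwrite("pics/over.png",cv2.resize(np.hstack([a,b]),None,fx=2.2,fy=2.2,interpolation=cv2.INTER_CUBIC))
E
```

```text
clk 8.6 pos [652.5  16.  189.2] tool d cm [-0.01 -0.05  6.42] yaw y 179.21 tool turn z -0.09 tilt [-0.001 -0.    -1.   ] F [ 0.4 -0.6 -4.7] w 15.5 gf 59.1 j [ 0.27  0.46  0.02 -0.   -1.13 -0.29]
scene [201.  190.3] [200 187   3   8  23] [ 598.2 -233.   172.2] [ 519.  -295.9  125. ]
scene [288.3 210.9] [280 199  15  23 228] [603.9  11.4 172.2] [525.2 -28.9 125. ]
scene [269.6 209.8] [265 201  14  18 120] [617.3 -30.1 172.2] [539.8 -74.2 125. ]
scene [227.4 207.7] [224 204   9  10  40] [ 649.3 -123.6  172.2] [ 574.8 -176.3  125. ]
scene [243.  224.1] [240 221   7   7  40] [700.3 -51.  172.2] [630.5 -97.  125. ]
scene [335.6 234.4] [332 230   8  10  67] [656.1 149.2 172.2] [582.3 121.7 125. ]
scene [231.2 233.6] [228 232   8   4  23] [745.4 -52.5 172.2] [679.8 -98.6 125. ]
scene [331.4 246. ] [328 243   7   7  38] [702.4 158.3 172.2] [632.9 131.7 125. ]
scene [322.2 256.6] [319 254   8   6  27] [746.1 156.4 172.2] [680.5 129.6 125. ]
top [330.5 185.2] [328 182   7   7  33] [665.1  42.1 180.2] [682.3  41.8 125. ]
top [358.8 186. ] [355 182   7   8  41] [663.9 -17.5 180.2] [681.1 -21.  125. ]
top [395.1 185.4] [392 184   7   4  23] [666.  -93.9 180.2] [ 683.3 -101.4  125. ]
top [407.5 193.1] [405 187   6  13  73] [ 649.5 -119.7  180.2] [ 665.9 -128.5  125. ]
top [290.7 208.2] [288 205   7   7  41] [614.1 124.9 180.2] [628.6 128.9 125. ]
top [394.6 210.5] [391 208   8   6  41] [611.5 -92.1 180.2] [625.9 -99.4 125. ]
```

View pics/over.png

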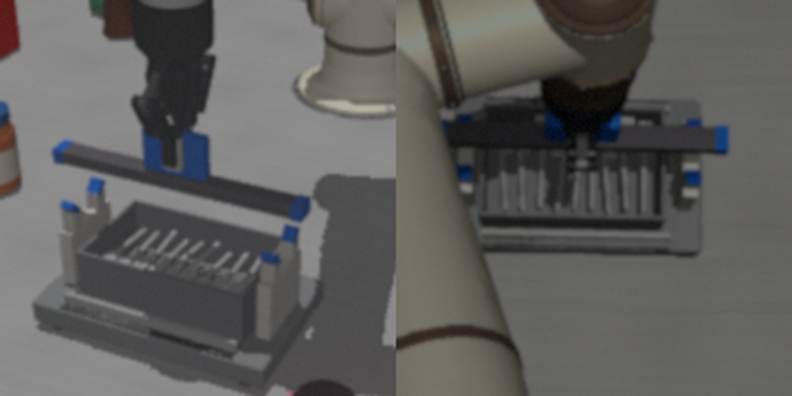

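drive_tool:
  deltas:
    - [[0, -0.1, 0.3], [0, 0, -0.5]]
    - [[0, 0, 0.8], [0, 0, 0]]
    - [[0, 0, 1], [0, 0, 0]]
    - [[0, 0, 1], [0, 0, 0]]
    - [[0, 0, 0.8], [0, 0, 0]]
    - [[0, 0, 0.5], [0, 0, 0]]
    - [[0, 0, 0.4], [0, 0, 0]]
    - [[0, 0, 0.3], [0, 0, 0]]
    - [[0, 0, 0.2], [0, 0, 0]]
    - [[0, 0, 0.2], [0, 0, 0]]
    - [[0, 0, 0], [0, 0, 0]]

```text
clock: 9.8
position: [654.0, 16.2, 134.2]
ee_rot: [-0.705, 0.709, 0.0, -0.0]
contact_force: [0.0, 0.0, -4.0]
gripper_width: 15.4
grasp_force: 59.2
```

```bash
python3 go.py 653.2 16.1 125.5 -0.7
```

```text
clk 9.8 pos [654.   16.2 134.2] tool d cm [0.01 0.08 0.87] yaw y 179.72 tool turn z 0.42 tilt [-0.  0. -1.] F [ 0.  0. -4.] w 15.4 gf 59.2 j [ 0.27  0.51 -0.04 -0.   -1.02 -0.28]
```

drive_tool:
  deltas:
    - [[0, 0, 0.15], [0, 0, 0]]
    - [[0, 0, 0.15], [0, 0, 0]]
    - [[0, 0, 0.15], [0, 0, 0]]
    - [[0, 0, 0.1], [0, 0, 0]]
    - [[0, 0, 0.1], [0, 0, 0]]
    - [[0, 0, 0.1], [0, 0, 0]]
    - [[0, 0, 0.05], [0, 0, 0]]
    - [[0, 0, 0], [0, 0, 0]]
    - [[0, 0, 0], [0, 0, 0]]

```text
clock: 10.7
position: [654.1, 16.2, 126.3]
ee_rot: [-0.705, 0.709, -0.0, 0.0]
contact_force: [0.7, 0.4, -4.5]
gripper_width: 15.7
grasp_force: 59.2
```

drive_tool:
  deltas:
    - [[0, 0, 0.05], [0, 0, 0]]
    - [[0, 0, 0.05], [0, 0, 0]]
    - [[0, 0, 0], [0, 0, 0]]

```text
clock: 11.0
position: [654.1, 16.2, 125.7]
ee_rot: [-0.705, 0.709, -0.0, 0.0]
contact_force: [-1.7, 0.1, -2.8]
gripper_width: 15.3
grasp_force: 59.5
```

drive_tool:
  deltas:
    - [[0, 0, 0.05], [0, 0, 0]]
    - [[0, 0, 0.05], [0, 0, 0]]
    - [[0, 0, 0], [0, 0, 0]]

```text
clock: 11.3
position: [654.1, 16.2, 125.6]
ee_rot: [-0.706, 0.709, -0.0, 0.0]
contact_force: [-4.0, 0.8, 4.0]
gripper_width: 15.4
grasp_force: 60.4
```

```bash
python3 - <<'E'
from h import *
from bench import get_image,arm
s=arm.read_state();print(s["position"],s["contact_force"],s["wrist_torque"])
d={}
for n in("scene","top"):
    g=d[n]=get_image(n)
    for c,st,m in blobs(g,(100,110,50),(125,255,255),15,(200,140,470,320)):
        print(n,c,st,ray(g,*c,116 if n=="top" else 108).round(1))
a=d["scene"]["img"][180:320,210:370,::-1];b=d["top"]["img"][150:290,270:430,::-1]
cv2.imwrite("pics/seat.png",cv2.resize(np.hstack([a,b]),None,fx=2.5,fy=2.5,interpolation=cv2.INTER_CUBIC))
E
```

```text
[654.14074826  16.20766682 125.60590213] [-3.98037328  0.77890689  3.98996652] [ 0.31088358  1.09751371 -0.07207801]
scene [200.9 190.4] [200 187   3   9  23] [ 491.1 -318.4  108. ]
scene [243.  224.1] [240 221   7   7  40] [ 605.4 -113.6  108. ]
scene [288.7 236.3] [281 225  14  22 219] [610.3  14.2 108. ]
scene [270. 235.] [266 227  10  16 110] [623.5 -28.7 108. ]
scene [230.6 231.9] [226 228  10   8  55] [ 650.1 -120.8  108. ]
scene [331.4 246. ] [328 243   7   7  38] [607.8 122.1 108. ]
scene [321.9 256.5] [318 254   9   6  33] [656.8 119.2 108. ]
scene [334.6 259.4] [331 254   8  12  69] [655.8 149.  108. ]
top [394.5 188.1] [391 184   8   9  61] [ 679.8 -101.1  116. ]
top [329.6 193.6] [327 190   7   7  25] [665.5  43.5 116. ]
top [357.1 194.1] [354 191   7   7  37] [665.  -17.7 116. ]
top [403. 200.] [401 195   5  11  55] [ 652.5 -119.6  116. ]
top [290.5 207.9] [288 205   6   7  34] [631.7 130.  116. ]
top [394.6 210.2] [391 207   8   7  45] [ 628.9 -100.6  116. ]
```

View pics/seat.png

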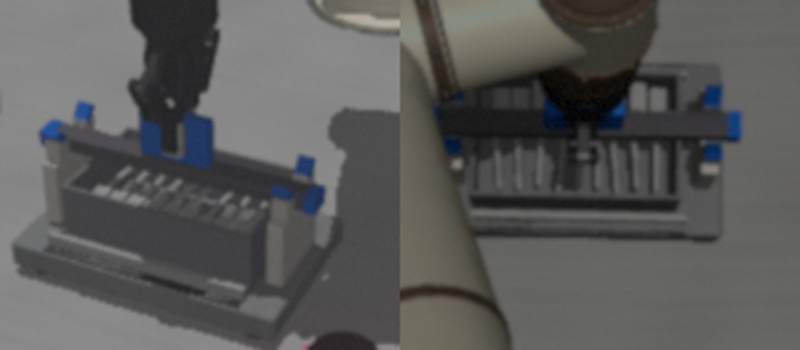

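The bar is down in both slots, its right end at about (403,200) in the top image, and contact is light. Releasing it now.

drive_tool:
  deltas:
    - [[0, 0, 0], [0, 0, 0]]
    - [[0, 0, 0], [0, 0, 0]]
    - [[0, 0, 0], [0, 0, 0]]
    - [[0, 0, 0], [0, 0, 0]]
    - [[0, 0, 0], [0, 0, 0]]
    - [[0, 0, 0], [0, 0, 0]]
    - [[0, 0, 0], [0, 0, 0]]
  claw: 6

```text
clock: 12.1
position: [654.1, 16.2, 124.3]
ee_rot: [-0.705, 0.709, -0.0, 0.0]
contact_force: [0.9, 0.0, 0.3]
gripper_width: 60.3
grasp_force: 0.0
```

drive_tool:
  deltas:
    - [[0, 0, -0.5], [0, 0, 0]]
    - [[0, 0, -1], [0, 0, 0]]
    - [[0, 0, -1.5], [0, 0, 0]]
    - [[0, 0, -2], [0, 0, 0]]
    - [[0, 0, -2], [0, 0, 0]]
    - [[0, 0, -2], [0, 0, 0]]
    - [[0, 0, -1.5], [0, 0, 0]]
    - [[0, 0, -0.8], [0, 0, 0]]
    - [[0, 0, 0], [0, 0, 0]]

```text
clock: 13.0
position: [654.7, 16.3, 239.3]
ee_rot: [-0.705, 0.709, -0.001, 0.001]
contact_force: [-0.9, -0.8, -0.2]
gripper_width: 60.4
grasp_force: 0.0
```

```bash
python3 go.py 520 352 150 -0.7; python3 - <<'E'
import pickle
from h import *
d=pickle.load(open("d0.pkl","rb"));t=d["top"];s=d["scene"]
# box top outline: contour of yellow+cap hull in top view
h=cv2.cvtColor(t["img"],cv2.COLOR_RGB2HSV);m=cv2.inRange(h,np.array((18,130,40)),np.array((30,255,255)));m[:, :160]=0;m[:,232:]=0;m[:225]=0;m[305:]=0
x=np.argwhere(m)[:,::-1].astype(np.float32);r=cv2.minAreaRect(x);print(r,ray(t,*r[0],50).round(1), ray(t,*r[0],25).round(1))
h=cv2.cvtColor(s["img"],cv2.COLOR_RGB2HSV);roi=s["img"][245:280,420:465];k=roi.max(2);print(k.min(),np.median(k))
for th in(50,60,70):
  for c,st,mm in blobs(s,(0,0,0),(180,255,th),40,(420,244,462,275)): print(th,c,st,ray(s,*c,93).round(1))
g0=ray(t,189.9,257.8,93);print('cap93',g0.round(1),'r100',[ray(t,189.9,257.8,z)[:2].round(1) for z in(86,100)])
E
```

```text
clk 13.0 pos [654.7  16.3 239.3] tool d cm [-33.5   13.66   8.91] yaw y 179.72 tool turn z 0.42 tilt [ 0.003  0.001 -1.   ] F [-0.9 -0.8 -0.2] w 60.4 gf 0.0 j [ 0.27  0.43  0.1   0.   -1.24 -0.28]
((195.0, 261.0), (48.0, 50.0), 90.0) [520.3 352.   50. ] [524.2 358.4  25. ]
42 118.0
50 [439.7 255.9] [428 249  24  15 272] [521.3 355.7  93. ]
60 [439.6 255.8] [428 248  24  17 299] [520.9 355.4  93. ]
60 [436.1 271.4] [428 266  20   9  67] [586.3 360.4  93. ]
70 [439.6 255.8] [427 247  26  18 325] [520.9 355.4  93. ]
70 [436.2 271. ] [427 265  21  10  94] [584.7 360.3  93. ]
cap93 [520.7 352.8  93. ] r100 [array([521.8, 354.7]), array([519.6, 351. ])]
```

drive_tool:
  deltas:
    - [[-1, 0.4, 0], [0, 0, 0]]
    - [[-2, 0.8, 0], [0, 0, 0]]
    - [[-2.6, 1.05, 0], [0, 0, 0]]
    - [[-2.6, 1.05, 0], [0, 0, 0]]
    - [[-2.6, 1.05, 0], [0, 0, 0]]
    - [[-2.6, 1.05, 0], [0, 0, 0]]
    - [[-2.6, 1.05, 0], [0, 0, 0]]
    - [[-2.6, 1.05, 0], [0, 0, 0]]
    - [[-2.6, 1.05, 0], [0, 0, 0]]
    - [[-2.6, 1.05, 0], [0, 0, 0]]
    - [[-2.6, 1.05, 0], [0, 0, 0]]
    - [[-2.6, 1.05, 0], [0, 0, 0]]
  claw: 0

```text
clock: 14.2
position: [536.9, 307.9, 236.0]
ee_rot: [-0.706, 0.709, 0.0, -0.001]
contact_force: [0.6, 0.1, -0.2]
gripper_width: 0.1
grasp_force: 0.0
```

drive_tool:
  deltas:
    - [[-2.3, 1, 0], [0, 0, 0]]
    - [[-1.6, 0.6, 0], [0, 0, 0]]
    - [[-0.8, 0.3, 0], [0, 0, 0]]
    - [[0, 0, 1], [0, 0, 0]]
    - [[0, 0, 2], [0, 0, 0]]
    - [[0, 0, 2.5], [0, 0, 0]]
    - [[0, 0, 2.5], [0, 0, 0]]
    - [[0, 0, 1.8], [0, 0, 0]]
    - [[0, 0, 1], [0, 0, 0]]
    - [[0, 0, 0.4], [0, 0, 0]]
    - [[0, 0, 0], [0, 0, 0]]
    - [[0, 0, 0], [0, 0, 0]]

```text
clock: 15.4
position: [520.3, 354.1, 126.3]
ee_rot: [-0.705, 0.709, -0.0, 0.001]
contact_force: [1.1, 1.1, 0.2]
gripper_width: 0.3
grasp_force: 0.0
```

```bash
python3 go.py 520.5 353.3 88 -0.3; python3 - <<'E'
from h import *
from bench import get_image,arm
d={}
for n in("scene","top"):
    g=d[n]=get_image(n)
    for c,st,m in blobs(g,(100,110,50),(125,255,255),15,(220,140,430,320)):
        print(n,c,st,ray(g,*c,116 if n=="top" else 108).round(1))
a=d["scene"]["img"][180:320,210:370,::-1];b=d["top"]["img"][150:290,270:430,::-1];c=d["scene"]["img"][180:320,360:520,::-1];e=d["top"]["img"][170:310,120:280,::-1]
cv2.imwrite("pics/chk.png",cv2.resize(np.vstack([np.hstack([a,b]),np.hstack([c,e])]),None,fx=2.1,fy=2.1,interpolation=cv2.INTER_CUBIC))
E
```

```text
clk 15.4 pos [520.3 354.1 126.3] tool d cm [ 0.08 -0.02  3.83] yaw y 179.71 tool turn z 0.01 tilt [ 0.001  0.001 -1.   ] F [1.1 1.1 0.2] w 0.3 gf 0.0 j [ 0.85  0.48 -0.12  0.   -0.97 -0.86]
scene [242.9 224.1] [240 221   7   7  39] [ 605.5 -113.8  108. ]
scene [280.2 233.8] [266 222  29  25 570] [608.4  -9.3 108. ]
scene [230.4 232. ] [226 228  10   8  51] [ 650.7 -121.   108. ]
scene [331.4 246. ] [328 242   8   9  46] [607.8 122.1 108. ]
scene [321.7 256.4] [318 254   9   6  34] [656.6 118.6 108. ]
scene [334.7 259.1] [331 254   9  12  73] [654.6 148.8 108. ]
top [291.  185.7] [288 182   7   9  55] [683.  130.1 116. ]
top [394.5 188.1] [391 184   8   9  61] [ 679.8 -101.1  116. ]
top [343.3 193.6] [327 189  34  11 269] [665.9  13.  116. ]
top [282.5 198.3] [280 193   6  12  69] [653.6 148.3 116. ]
top [403. 200.] [401 195   5  11  55] [ 652.5 -119.6  116. ]
top [290.4 207.9] [287 205   8   7  53] [631.7 130.2 116. ]
top [394.6 210.5] [391 208   8   6  41] [ 628.2 -100.6  116. ]
```

View pics/chk.png

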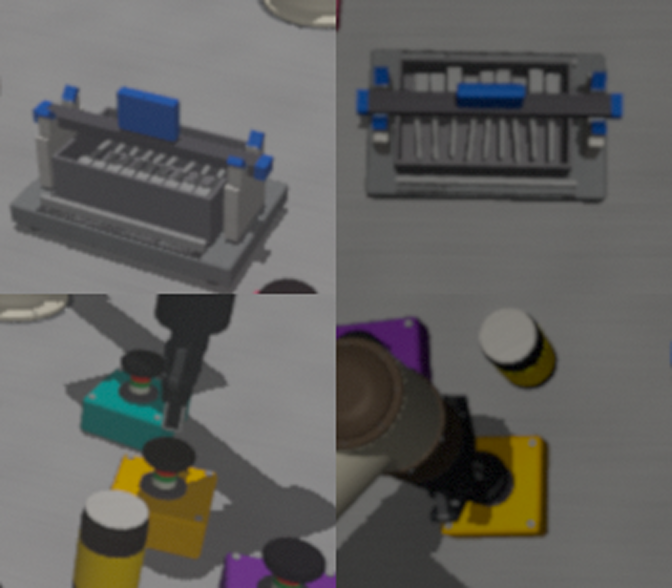

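The bar is seated with its ends even. The gripper is above the yellow box's cap, so I press now.

drive_tool:
  deltas:
    - [[0.08, 0, 0.5], [0, 0, 0]]
    - [[0, 0, 0.8], [0, 0, 0]]
    - [[0, 0, 0.7], [0, 0, 0]]
    - [[0, 0, 0.4], [0, 0, 0]]
    - [[0, 0, 0.2], [0, 0, 0]]
    - [[0, 0, 0.2], [0, 0, 0]]
    - [[0, 0, 0.2], [0, 0, 0]]
    - [[0, 0, 0], [0, 0, 0]]
    - [[0, 0, 0], [0, 0, 0]]

```text
clock: 16.4
position: [519.7, 352.9, 95.7]
ee_rot: [-0.705, 0.709, -0.0, -0.0]
contact_force: [-2.1, -1.8, 5.1]
gripper_width: -0.0
grasp_force: 2.4
```

drive_tool:
  deltas:
    - [[0, 0, 0.2], [0, 0, 0]]
    - [[0, 0, 0.2], [0, 0, 0]]
    - [[0, 0, 0.1], [0, 0, 0]]
    - [[0, 0, 0], [0, 0, 0]]
    - [[0, 0, 0], [0, 0, 0]]

```text
clock: 16.9
position: [519.9, 353.1, 91.1]
ee_rot: [-0.705, 0.709, -0.0, 0.0]
contact_force: [-3.4, -1.9, 5.7]
gripper_width: -0.2
grasp_force: 3.2
```

drive_tool:
  deltas:
    - [[0, 0, 0.15], [0, 0, 0]]
    - [[0, 0, 0.15], [0, 0, 0]]
    - [[0, 0, 0], [0, 0, 0]]
    - [[0, 0, 0], [0, 0, 0]]
    - [[0, 0, 0], [0, 0, 0]]
    - [[0, 0, 0], [0, 0, 0]]

```text
clock: 17.5
position: [519.9, 353.1, 88.3]
ee_rot: [-0.705, 0.709, -0.0, 0.0]
contact_force: [-3.7, -1.7, 7.8]
gripper_width: 0.0
grasp_force: 3.7
```

```bash
python3 - <<'E'
from h import *
from bench import get_image,arm
g=get_image("scene")
cv2.imwrite("pics/press.png",cv2.resize(g["img"][225:305,390:490,::-1],None,fx=6,fy=6,interpolation=cv2.INTER_CUBIC))
for th in(50,60):
  for c,st,mm in blobs(g,(0,0,0),(180,255,th),40,(420,240,462,285)): print(c,st)
s=arm.read_state();print(s["clock"],s["position"],s["contact_force"],s["wrist_torque"])
E
```

```text
[440.1 246. ] [435 240  13  17 128]
[439.5 262. ] [428 254  24  17 235]
[440.2 246.4] [434 240  15  18 155]
[438.8 264.7] [428 253  25  24 364]
17.55 [519.87938662 353.06681562  88.28149798] [-3.82724836 -3.24243312  6.41028248] [-0.564656    1.03835342 -0.02088984]
```

View pics/press.png

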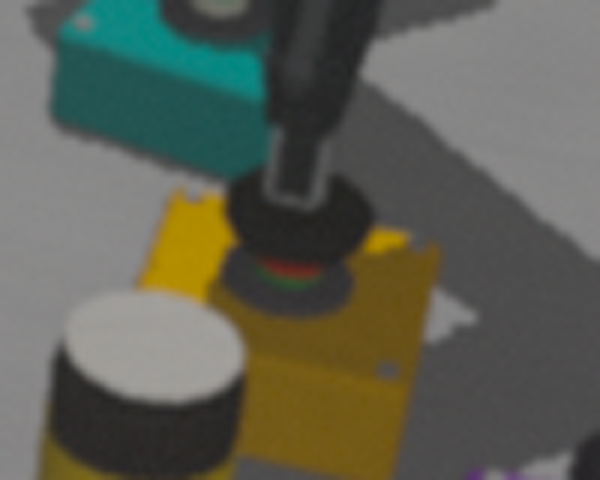

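The picture shows the fingertips on the cap at crop (297,200). Red and a thin rim of green show above the collar at crop (290,280), with no white left, so the plunger is half pressed, about 11.7 mm. I'm handing it in.

```bash
python3 -c "
from bench import arm
print(arm.job_done())"
```

```text
the job is handed in; nothing more can be done
None
```

The bar is seated in both slots and released, its ends even to within about 0.3 mm. The plunger is held at about 11.7 mm of its 24 mm travel, and I handed the job in at 17.5 s without touching the bin, jar, can or squeeze bottle.

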